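Seal a dried moisture dish in the dry-keeper box

ROBOT

A 7-joint arm with a two-finger parallel gripper is mounted at the origin on a cart in front of the work surface, level with it; the furniture and walls round the work are solid. World frame = base frame: x ahead of the robot, y to its left, z up, the work surface at z = 0. Lengths are in m, angles in rad, forces in N, time in s.
With the tool pointing down it reaches from about 0.4 to 0.85 m from the base axis. Payload 10.4 kg.
Tool frame: the origin (TCP) lies at the very end of the fingers, on their centre line; the grasp point (between the pads) lies 19 mm behind it; z points along the fingers, y is the line along which they close (so a half turn about z gives the same grasp; the last joint's range is limited). The gripper opens to 85 mm and grips with 20 to 120 N. Pads are 22 mm wide; open, the fingers measure 114 mm over their backs; the gripper's body (76 mm by 85 mm) begins 54 mm behind the grasp point. The pads swing forward as they close: fully open they stand 13 mm farther back than shut.
Start: joints at [-1.259, 0.332, -0.065, 1.46, 0.022, 1.35, -0.088], TCP at [0.205, 0.59, 0.231] pointing down, gripper open.
Joint ranges: [-2.6, 2.6], [-0.5, 2.12], [-1.47, 1.34], [0.16, 2.42], [-1.27, 4.41], [0.06, 2.06], [-2.6, 2.6]. Speed limits (rad/s): [2.22, 2.22, 2.79, 2.79, 3.14, 3.14, 3.14].

INTERFACE

Orientations are given as a 3x3 rotation matrix whose columns are the frame's x, y, z axes.
In Python, from plant import monitor, cams, workorder gives the robot as it stands. The module is installed in compiled form; this text tells all that it offers.
- The arm moves only by the tool send_rows, never from a script. Its argument "moves" is a list of rows, each an object of numbers: "grip": the opening, from -1 (shut) to 1 (fully open); "x", "y", "z": the shift along the tool's x, y, z in cm; "ax", "ay", "az": the turn, a rotation vector about the tool's x, y, z in rad. A call has exactly 8 rows; each row is the pose to reach, as a shift and turn from the pose commanded when the call began, along the tool's axes at that moment; what a row does not reach only later rows make up. A row lasts 1/12 s, in which the tool goes at most 41.7 mm and 7.16 degrees, less where a joint would pass 70% of its speed; a pose out of reach is approached as far as the arm can. A call with a gripper value outside its range is refused whole. The fingers move at their own pace and stop on an object; "newtons" is the grip in N (left out, the last holds). Time passes only in rows, so rows that repeat a pose let the fingers close, or fill a call up. It gives the time, the measured TCP pose, the force, the opening and the grip force at its end, in the units of the state.
- monitor.get_state(): the state, without advancing time (a new reading comes with each control period).
- cams.camera(name): name is "scene" or "top"; returns a dict with "pixels" (384x512x3 uint8, red, green, blue), "fx", "fy", "cx", "cy" (pixels), "cam_to_world" (4x4, takes a point from camera to world coordinates). Camera axes: x right, y down, z forward; pixel columns grow to the right and rows downward; lengths in m; the calibration is good to about 2 mm. A picture is of the moment at which its call begins. There is no depth.
- workorder.job_done(): hands the job in; it is judged then, once.
The state is a dict: "time_s": time; "joint_pos": joint angles; "dq": joint speeds; "joint_torque": joint torques, N m; "ee_pos": TCP position; "orientation": TCP orientation; "wrist_force": force on the tool from outside, world axes, zero at the start; "wrist_torque": the same for the moment, N m; "opening": finger opening in m; "grasp_force": force on a finger pad.
Only numpy, scipy, OpenCV 4.12 (cv2) and the standard library are available. Lean on these libraries where they do the work, as an engineer would, in place of code of your own. Each camera call takes 0.05 s, during which the arm holds its last target. There are 200 camera calls.

TASK

The dried moisture dish must not draw damp before it is weighed: stand it upright in the open white dry-keeper box, set the blue lid gently on the box, and press it down with light force until it is fully home and level, with both spring catches snapped over its ends. Keep the dish level while you carry it, do not force or slam the lid, and leave the vials, petri dish and timer behind the box where they are.

Things in the scene. Friction and masses are not known exactly. Their poses are not given: they have to be found in the camera images.
- keeper: White open-topped box, fixed. Origin: centre of its underside, z up, x along its long side. Outside 190 x 120 mm, inside 182 x 112, walls 4, rim at z = 67 mm, perforated metal floor at z = 12 mm. Black rubber seal on the rim up to z = 71 mm, gives under the lid. A grey spring catch 36 mm wide stands at each end (x = +106 and -106 mm), up to z = 91 mm.
- keeper_floor (a point): Centre of the box's inner floor, 12 mm above its underside
- keeper_mouth (a point): Centre of the box's mouth, at rim height, 67 mm above its underside
- catch_a (a joint): Spring catch at the box's +x end (rad): 0 = upright with its nose over the lid's edge; grows as it is pushed outward, to 0.35. The lid's end, pressed past the sloping nose with some 5 to 15 N, pushes it aside by about 0.1; it then springs back to near 0 over the lid's edge.
- catch_b (a joint): The same catch at the box's -x end
- lid: Blue lid 200 x 130 mm, 59 high with handle, 0.13 kg, starts right way up on the worktop. Origin: centre of the underside of its skirt, z up, x along its long side. Tapered skirt 176 x 106 mm at its foot, 180 x 110 at the flange (z = 22 to 26 mm); top at z = 29. Fits either way round. Laid on the box it rests on the catches' slopes, origin 55 to 59 mm above the box's; fully home 46.5 mm.
- lid_handle (a point): Middle of the lid's handle bar (76 mm long in lid x, 14 mm wide, 13 mm high, with free space under it), 52.5 mm above the lid's origin
- lid_rest_a (a point): Ribbed thumb rest on the lid's top at its +x end, 72 mm from the centre: a good place to press
- lid_rest_b (a point): The same thumb rest at the lid's -x end
- dish: Round aluminium moisture dish with its own lid (which stays on): 60 mm across, 34 mm high with its small knob, rim of the lid 21 to 30 mm up, 0.03 kg. Origin at the centre of its underside, z up. Stands on the worktop.
- vial_green: Bystander: glass vial with a green cap, 32 mm across, 72 mm high, origin at the centre of its underside, z up; stands behind the box
- vial_red: Bystander: the same vial with a red cap
- petri: Bystander: shallow clear dish with grains, 90 mm across, 16 mm high, origin at the centre of its underside
- timer: Bystander: small white timer, 70 x 64 x 18 mm, origin at the centre of its underside

How it is judged:
By the outcome, as a careful person would: the job done as asked, in the order asked, and still so for the second after the job is handed in, with the robot touching nothing.
It also fails if it takes over 67 s, if anything falls off the work surface, if the arm or the gripper's body presses on something with over 40 N, if the wrist force passes 120 N, or if a joint passes its speed limit or range.

## Working session

There is one attempt and no reset: what is moved stays moved. The work goes in short steps, Python scripts to look and compute and a tool call to move; the robot and the scene stay as the last step left them, time stands still between calls to the robot, and variables do not carry over. Pictures are saved under pics/ and viewed, at most 10 in all, crops included, and the job is handed in when it is done.

Besides the shell and the picture viewer there is one more tool, called after "Call:" as a command line: name --argument value ..., lists and objects as JSON in quotes. send_rows: Moves the arm, as the interface text tells. Its arguments: {"type":"object","properties":{"moves":{"type":"array"},"newtons":{"type":"number"}},"required":["moves"]}

```bash
mkdir -p pics
cat > h.py <<'E'
import numpy as np, cv2
from plant import monitor, cams, workorder
def snap(n,f):
    c=cams.camera(n); cv2.imwrite('pics/'+f+'.png',cv2.cvtColor(c['pixels'],cv2.COLOR_RGB2BGR))
    np.savez('pics/'+f+'.npz',**c); return c
def ray(c,u,v,z):
    T=c['cam_to_world']; d=T[:3,:3]@np.array([(u-c['cx'])/c['fx'],(v-c['cy'])/c['fy'],1]); o=T[:3,3]
    return o+d*(z-o[2])/d[2]
def crop(f,x0,y0,w,h,s,out):
    im=cv2.imread('pics/'+f+'.png')[y0:y0+h,x0:x0+w]; cv2.imwrite('pics/'+out+'.png',cv2.resize(im,None,fx=s,fy=s,interpolation=cv2.INTER_CUBIC))
E
python3 - <<'E'
from h import *
import cv2
np.set_printoptions(precision=3,suppress=True)
for n in('top','scene'):
    c=snap(n,n+'0');print(n,c['fx'],c['fy'],c['cx'],c['cy'],c['cam_to_world'])
    crop(n+'0',0,0,512,384,1.56,n+'0b')
s=monitor.get_state();print(s['ee_pos'],s['orientation'],s['time_s'],s['opening'])
E
```

```text
top 486.69412108218904 486.69412108218904 258.12851723524454 188.24657230645659 [[-0.012 -0.991  0.135  0.411]
 [-1.     0.013  0.003  0.086]
 [-0.004 -0.135 -0.991  1.174]
 [ 0.     0.     0.     1.   ]]
scene 494.40849438295623 494.40849438295623 254.27125398310758 196.39649654244943 [[ 0.643 -0.536  0.546 -0.171]
 [-0.765 -0.447  0.463 -0.56 ]
 [-0.004 -0.716 -0.698  1.041]
 [ 0.     0.     0.     1.   ]]
[0.205 0.59  0.231] [[-0.945  0.329 -0.   ]
 [ 0.329  0.945 -0.001]
 [-0.    -0.001 -1.   ]] 0.1 0.0850881643226155
```

View pics/top0b.png

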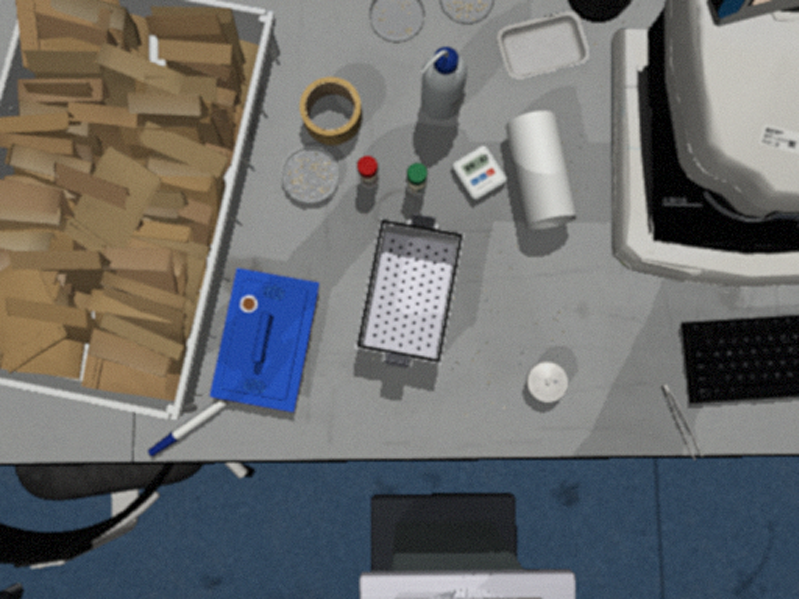

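View pics/scene0b.png

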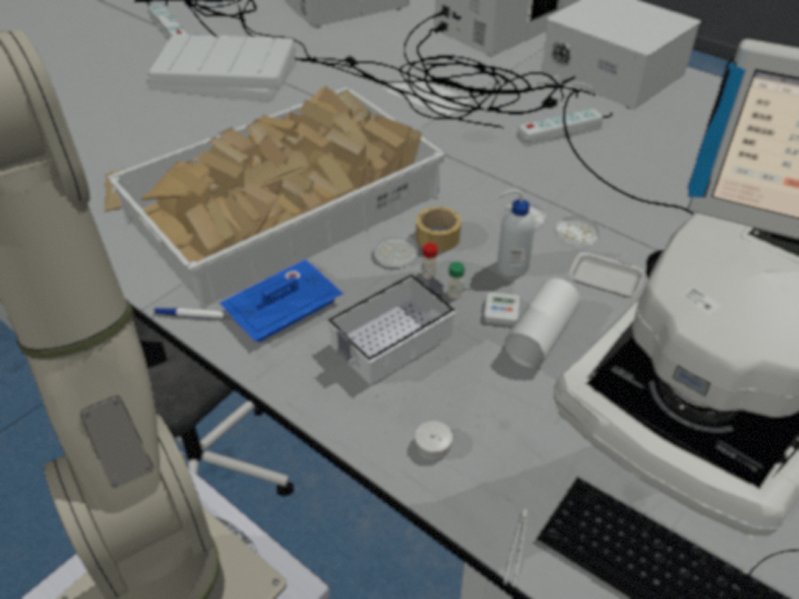

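The top view shows the lid at about (265,340), the box at (410,290) and the dish at (547,382). The vials, petri dish and timer are behind the box. I'll enlarge this area.

```bash
python3 -c "
from h import *
crop('top0',130,135,120,135,4.4,'c1')
a=cv2.imread('pics/top0.png')
x=cv2.resize(a[138:270,132:212],None,fx=4.4,fy=4.4,interpolation=2);y=cv2.resize(a[138:270,222:302],None,fx=4.4,fy=4.4,interpolation=2)
cv2.imwrite('pics/c1.png',np.hstack([x,y]));print(x.shape)
b=cv2.resize(a[220:270,325:375],None,fx=8,fy=8,interpolation=2);s=cv2.imread('pics/scene0.png')
d=cv2.resize(s[255:305,255:305],None,fx=8,fy=8,interpolation=2);cv2.imwrite('pics/c2.png',np.hstack([b,d]))
"
```

```text
(581, 352, 3)
```

View pics/c1.png

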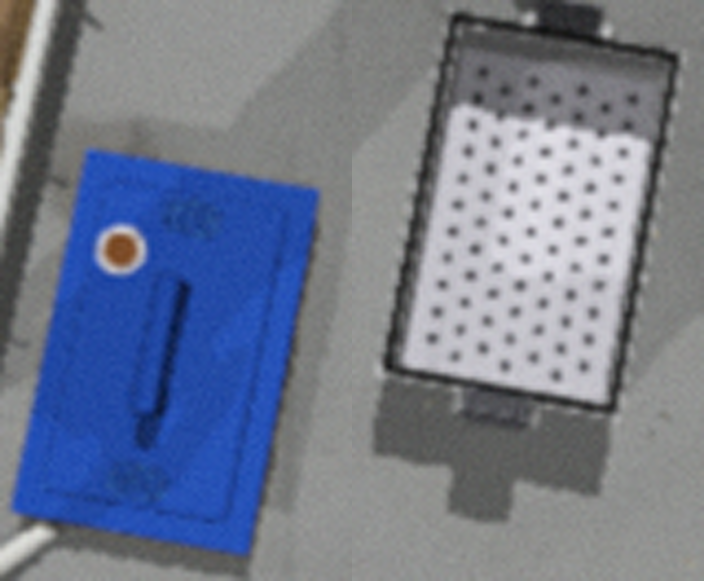

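View pics/c2.png

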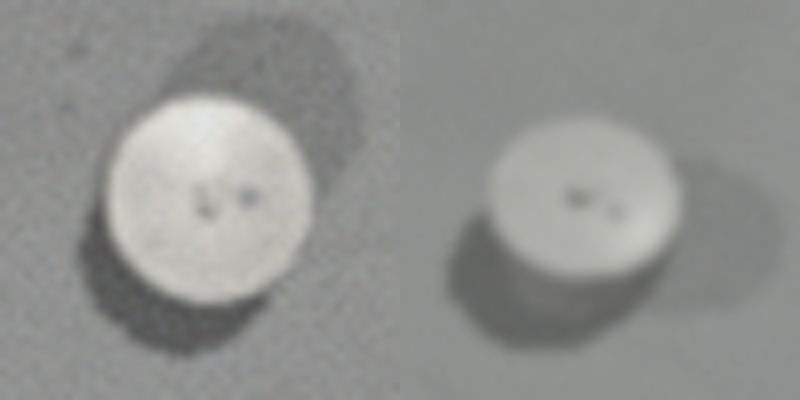

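Lid corners in the crop are (88,150), (319,189), (249,555) and (14,513). Box seal corners are (453,14), (678,54), (613,411) and (386,370). The dish lid is centred at (210,199) in the top view and (585,197) in the scene view.

Run:
```python
from h import *
np.set_printoptions(precision=4,suppress=True)
t=dict(np.load('pics/top0.npz'));s=dict(np.load('pics/scene0.npz'))
def quad(P,ox,oy,z):
    W=np.array([ray(t,x/4.4-.5+.5/4.4+ox,y/4.4-.5+.5/4.4+oy,z)[:2] for x,y in P])
    c=W.mean(0); l=((W[0]+W[1])-(W[2]+W[3]))/2; w=((W[0]+W[3])-(W[1]+W[2]))/2
    print('c',c,'L',np.linalg.norm(l),'W',np.linalg.norm(w),'yawL',np.degrees(np.arctan2(l[1],l[0])),'yawW',np.degrees(np.arctan2(w[1],w[0]))); return W
quad([(88,150),(319,189),(249,555),(14,513)],132,138,.026)
quad([(101,14),(326,54),(261,411),(34,370)],222,138,.070)
H=quad([(165,275),(190,285),(158,418),(133,410)],132,138,.059)
print('dish',ray(t,210/8+325-.44,199/8+220-.44,.030),ray(s,185/8+255-.44,197/8+255-.44,.030))
print('dish r',(ray(t,315/8+325,199/8+220,.030)-ray(t,105/8+325,199/8+220,.030))[:2])
```

```text
c [0.502  0.2985] L 0.19885975226362695 W 0.127635705711499 yawL -10.526587794660868 yawW 79.44876269046206
c [0.5685 0.0781] L 0.19059761505515038 W 0.11955259634494853 yawL -11.173133381484345 yawW 78.98839448333857
c [0.501  0.2956] L 0.07158145423049374 W 0.013987866754067416 yawL -12.77955355710023 yawW 69.60328662696294
dish [ 0.4323 -0.1259  0.03  ] [ 0.4301 -0.1255  0.03  ]
dish r [-0.0008 -0.0612]
```

```bash
cat >> h.py <<'E'
np.set_printoptions(precision=4,suppress=True)
def tgt(p,yd=None):
    s=monitor.get_state();R=np.array(s['orientation']);d=R.T@(np.array(p)-s['ee_pos'])
    a=np.degrees(np.arctan2(R[1,1],R[0,1])); yd=a if yd is None else yd
    y=np.array([np.cos(np.radians(yd)),np.sin(np.radians(yd)),0]);z=np.array([0,0,-1.]);G=np.column_stack([np.cross(y,z),y,z])
    from scipy.spatial.transform import Rotation as Q
    print('shift cm',d*100,'turn',Q.from_matrix(R.T@G).as_rotvec(),'| ee',np.array(s['ee_pos']),'yaw',round(a,2),'F',np.array(s['wrist_force']),'op',s['opening'],'gf',s['grasp_force'],'t',s['time_s'])
E
python3 - <<'E'
from h import *
tgt((.5,.3,.2),30);tgt((.54,.05,.2),-11.1); tgt((.4313,-.1257,.12),-11.1)
E
```

```text
shift cm [-37.3679 -17.7026   3.0849] turn [-0.0012  0.0005  0.7125] | ee [0.2052 0.59   0.2306] yaw 70.82 F [ 0.2089 -0.4848  0.0727] op 0.0850881643226155 gf 0.0 t 0.1
shift cm [-49.3585 -40.0011   3.1136] turn [-0.001   0.0009  1.4298] | ee [0.2052 0.59   0.2306] yaw 70.82 F [ 0.2089 -0.4848  0.0727] op 0.0850881643226155 gf 0.0 t 0.1
shift cm [-44.8632 -60.1568  11.1387] turn [-0.001   0.0009  1.4298] | ee [0.2052 0.59   0.2306] yaw 70.82 F [ 0.2089 -0.4848  0.0727] op 0.0850881643226155 gf 0.0 t 0.1
```

Call:
send_rows --moves '[{"grip": 1, "x": -37, "y": -18, "z": 3, "az": 0.71}, {"grip": 1, "x": -37, "y": -18, "z": 3, "az": 0.71}, {"grip": 1, "x": -37, "y": -18, "z": 3, "az": 0.71}, {"grip": 1, "x": -37, "y": -18, "z": 3, "az": 0.71}, {"grip": 1, "x": -37, "y": -18, "z": 3, "az": 0.71}, {"grip": 1, "x": -37, "y": -18, "z": 3, "az": 0.71}, {"grip": 1, "x": -37, "y": -18, "z": 3, "az": 0.71}, {"grip": 1, "x": -37, "y": -18, "z": 3, "az": 0.71}]' --newtons 20

```text
schema error: expected keys grip, x, y, z, ax, ay, az
```

```bash
python3 -c "
from h import *
tgt((.4313,-.1257,.12),-11.1)"
```

```text
shift cm [-44.8632 -60.1568  11.1387] turn [-0.001   0.0009  1.4298] | ee [0.2052 0.59   0.2306] yaw 70.82 F [ 0.2089 -0.4848  0.0727] op 0.0850881643226155 gf 0.0 t 0.1
```

Call:
send_rows --moves '[{"grip": 1, "x": -37, "y": -18, "z": 3, "ax": 0, "ay": 0, "az": 0.71}, {"grip": 1, "x": -37, "y": -18, "z": 3, "ax": 0, "ay": 0, "az": 0.71}, {"grip": 1, "x": -37, "y": -18, "z": 3, "ax": 0, "ay": 0, "az": 0.71}, {"grip": 1, "x": -37, "y": -18, "z": 3, "ax": 0, "ay": 0, "az": 0.71}, {"grip": 1, "x": -37, "y": -18, "z": 3, "ax": 0, "ay": 0, "az": 0.71}, {"grip": 1, "x": -37, "y": -18, "z": 3, "ax": 0, "ay": 0, "az": 0.71}, {"grip": 1, "x": -37, "y": -18, "z": 3, "ax": 0, "ay": 0, "az": 0.71}, {"grip": 1, "x": -37, "y": -18, "z": 3, "ax": 0, "ay": 0, "az": 0.71}]' --newtons 20

```text
time_s: 0.77
ee_pos: [0.4408, 0.3529, 0.2068]
orientation: [[-0.502, 0.865, -0.0], [0.865, 0.502, 0.0], [0.0, -0.0, -1.0]]
wrist_force: [0.5, 0.8, 0.8]
opening: 0.0852
grasp_force: 0.0
```

```bash
python3 -c "
from h import *
tgt((.4313,-.1257,.12),-11.1)"
```

```text
shift cm [-40.9284 -24.8362   8.6835] turn [-0.0002 -0.0001  0.7192] | ee [0.4408 0.3529 0.2068] yaw 30.11 F [0.5012 0.7737 0.7673] op 0.0851791310001092 gf 0.0 t 0.7667
```

Call:
send_rows --moves '[{"grip": 1, "x": -41, "y": -25, "z": 6, "ax": 0, "ay": 0, "az": 0.72}, {"grip": 1, "x": -41, "y": -25, "z": 6, "ax": 0, "ay": 0, "az": 0.72}, {"grip": 1, "x": -41, "y": -25, "z": 6, "ax": 0, "ay": 0, "az": 0.72}, {"grip": 1, "x": -41, "y": -25, "z": 6, "ax": 0, "ay": 0, "az": 0.72}, {"grip": 1, "x": -41, "y": -25, "z": 6, "ax": 0, "ay": 0, "az": 0.72}, {"grip": 1, "x": -41, "y": -25, "z": 6, "ax": 0, "ay": 0, "az": 0.72}, {"grip": 1, "x": -41, "y": -25, "z": 6, "ax": 0, "ay": 0, "az": 0.72}, {"grip": 1, "x": -41, "y": -25, "z": 6, "ax": 0, "ay": 0, "az": 0.72}]'

```text
time_s: 1.43
ee_pos: [0.4321, 0.0222, 0.1654]
orientation: [[0.193, 0.981, -0.0], [0.981, -0.193, 0.001], [0.001, -0.0, -1.0]]
wrist_force: [0.6, -0.6, -0.6]
opening: 0.0856
grasp_force: 0.0
```

```bash
python3 -c "
from h import *
tgt((.4313,-.1257,.07),-11.1)"
```

```text
shift cm [-14.5275   2.7822   9.5292] turn [-0.0001 -0.0005 -0.0008] | ee [0.4321 0.0222 0.1654] yaw -11.14 F [ 0.6179 -0.5895 -0.552 ] op 0.0856340871061903 gf 0.0 t 1.4333
```

Call:
send_rows --moves '[{"grip": 1, "x": -14.5, "y": 2.8, "z": 6, "ax": 0, "ay": 0, "az": 0}, {"grip": 1, "x": -14.5, "y": 2.8, "z": 6, "ax": 0, "ay": 0, "az": 0}, {"grip": 1, "x": -14.5, "y": 2.8, "z": 6, "ax": 0, "ay": 0, "az": 0}, {"grip": 1, "x": -14.5, "y": 2.8, "z": 6, "ax": 0, "ay": 0, "az": 0}, {"grip": 1, "x": -14.5, "y": 2.8, "z": 9, "ax": 0, "ay": 0, "az": 0}, {"grip": 1, "x": -14.5, "y": 2.8, "z": 10.5, "ax": 0, "ay": 0, "az": 0}, {"grip": 1, "x": -14.5, "y": 2.8, "z": 10.5, "ax": 0, "ay": 0, "az": 0}, {"grip": 1, "x": -14.5, "y": 2.8, "z": 10.5, "ax": 0, "ay": 0, "az": 0}]'

```text
time_s: 2.1
ee_pos: [0.4317, -0.1237, 0.0605]
orientation: [[0.193, 0.981, -0.002], [0.981, -0.193, -0.0], [-0.001, -0.002, -1.0]]
wrist_force: [-0.6, 0.2, -0.1]
opening: 0.0856
grasp_force: 0.0
```

```bash
python3 -c "
from h import *
tgt((.4313,-.1257,.003),-11.1)"
```

```text
shift cm [-0.2007  0.0127  5.7474] turn [-0.0019  0.0008 -0.0004] | ee [ 0.4317 -0.1237  0.0605] yaw -11.12 F [-0.6     0.1729 -0.0529] op 0.08558197872845494 gf 0.0 t 2.1
```

Call:
send_rows --moves '[{"grip": 1, "x": -0.2, "y": 0, "z": 3, "ax": 0, "ay": 0, "az": 0}, {"grip": 1, "x": -0.2, "y": 0, "z": 4.5, "ax": 0, "ay": 0, "az": 0}, {"grip": 1, "x": -0.2, "y": 0, "z": 5.5, "ax": 0, "ay": 0, "az": 0}, {"grip": 1, "x": -0.2, "y": 0, "z": 5.75, "ax": 0, "ay": 0, "az": 0}, {"grip": 0.3, "x": -0.2, "y": 0, "z": 5.75, "ax": 0, "ay": 0, "az": 0}, {"grip": 0.3, "x": -0.2, "y": 0, "z": 5.75, "ax": 0, "ay": 0, "az": 0}, {"grip": 0.3, "x": -0.2, "y": 0, "z": 5.75, "ax": 0, "ay": 0, "az": 0}, {"grip": 0.3, "x": -0.2, "y": 0, "z": 5.75, "ax": 0, "ay": 0, "az": 0}]' --newtons 20

```text
time_s: 2.77
ee_pos: [0.4331, -0.1256, 0.0046]
orientation: [[0.193, 0.981, 0.002], [0.981, -0.193, 0.001], [0.001, 0.002, -1.0]]
wrist_force: [-1.5, 0.8, 5.4]
opening: 0.0576
grasp_force: 20.0
```

```bash
python3 -c "
from h import *
tgt((.4313,-.1257,.003),-11.1)"
```

```text
shift cm [-0.0482 -0.1696  0.16  ] turn [ 0.0021 -0.001  -0.0002] | ee [ 0.4331 -0.1256  0.0046] yaw -11.11 F [-1.5062  0.7789  5.3638] op 0.0576112847511581 gf 19.960535306017846 t 2.7667
```

Call:
send_rows --moves '[{"grip": 0.3, "x": 0, "y": 0, "z": -1, "ax": 0, "ay": 0, "az": 0}, {"grip": 0.3, "x": 0, "y": 0, "z": -2.5, "ax": 0, "ay": 0, "az": 0}, {"grip": 0.3, "x": 0, "y": 0, "z": -5, "ax": 0, "ay": 0, "az": 0}, {"grip": 0.3, "x": 0, "y": 0, "z": -8, "ax": 0, "ay": 0, "az": 0}, {"grip": 0.3, "x": 0, "y": 0, "z": -11, "ax": 0, "ay": 0, "az": 0}, {"grip": 0.3, "x": 0, "y": 0, "z": -13, "ax": 0, "ay": 0, "az": 0}, {"grip": 0.3, "x": 0, "y": 0, "z": -14, "ax": 0, "ay": 0, "az": 0}, {"grip": 0.3, "x": 0, "y": 0, "z": -14, "ax": 0, "ay": 0, "az": 0}]'

```text
time_s: 3.43
ee_pos: [0.4333, -0.1257, 0.1458]
orientation: [[0.193, 0.981, 0.005], [0.981, -0.193, 0.001], [0.002, 0.004, -1.0]]
wrist_force: [1.6, 0.2, -0.4]
opening: 0.0576
grasp_force: 21.6
```

```bash
python3 -c "
from h import *
tgt((.5685,.0781,.14),-11.1)
snap('scene','s1');crop('s1',200,150,160,120,5,'s1b')"
```

```text
shift cm [22.6061  9.3341  0.6622] turn [ 0.0044 -0.002  -0.0004] | ee [ 0.4333 -0.1257  0.1458] yaw -11.12 F [ 1.561   0.1868 -0.401 ] op 0.05757126673418275 gf 21.60239510703832 t 3.4333
```

View pics/s1b.png

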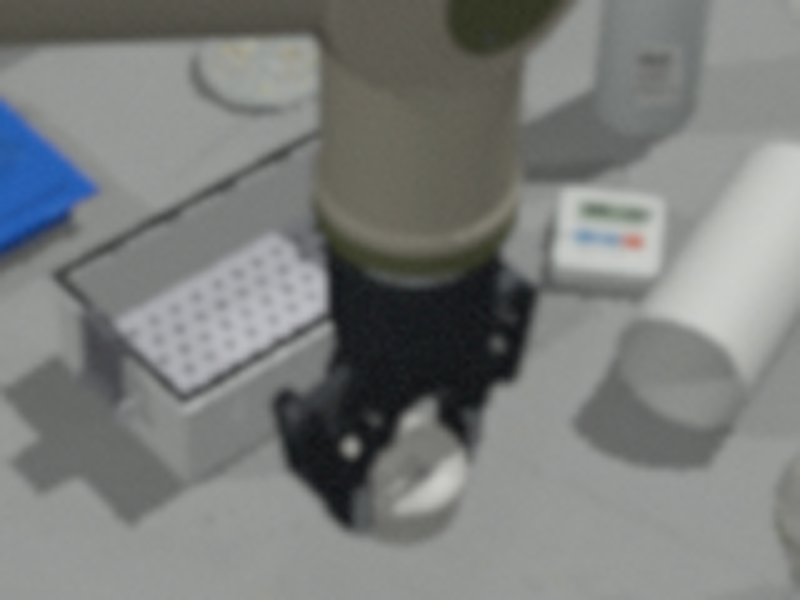

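The dish is held at about (410,490), but its tilt isn't clear. I'll enlarge it.

```bash
python3 -c "
from h import *
im=cv2.imread('pics/s1.png')[225:265,250:310]
im=cv2.resize(im,None,fx=13,fy=13,interpolation=2);im=np.clip((im/255.)**.7*255,0,255).astype('uint8');cv2.imwrite('pics/s1c.png',im)"
```

```text
(no output)
```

View pics/s1c.png

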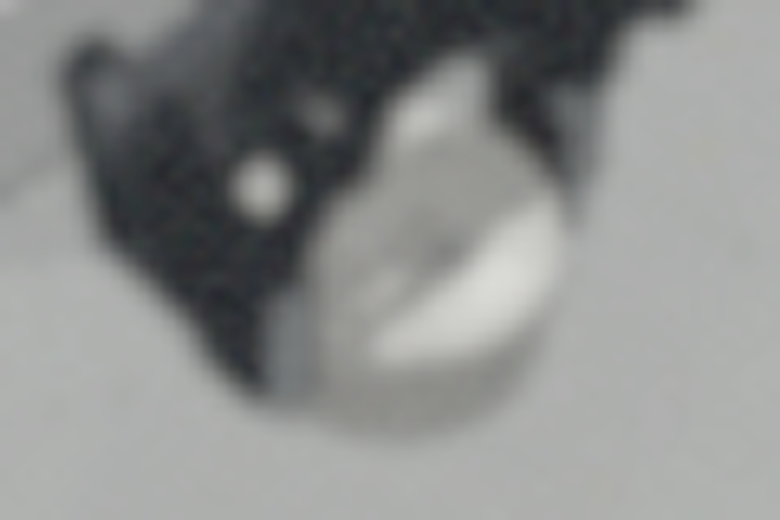

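```bash
python3 -c "
from h import *
c=dict(np.load('pics/s1.npz'));T=np.linalg.inv(c['cam_to_world'])
for z,r in((.171,.03),(.162,.03),(.141,.029)):
  a=np.linspace(0,2*np.pi,13)[:-1]
  P=np.c_[.4333+r*np.cos(a),-.1257+r*np.sin(a),0*a+z,0*a+1]@T.T
  u=c['fx']*P[:,0]/P[:,2]+c['cx'];v=c['fy']*P[:,1]/P[:,2]+c['cy']
  q=np.c_[(u-250)*13,(v-225)*13];print(z,'min',q.min(0),'max',q.max(0),'mean',q.mean(0))"
```

```text
0.171 min [227.9948  92.0857] max [563.6842 347.0147] mean [395.3417 218.405 ]
0.162 min [227.2481 125.0865] max [561.0841 379.8308] mean [393.6735 251.3205]
0.141 min [230.995  204.8108] max [549.5983 450.6005] mean [389.8473 326.6576]
```

Call:
send_rows --moves '[{"grip": 0.3, "x": 3, "y": 1.2, "z": 0, "ax": 0, "ay": 0, "az": 0}, {"grip": 0.3, "x": 6, "y": 2.4, "z": 0, "ax": 0, "ay": 0, "az": 0}, {"grip": 0.3, "x": 9, "y": 3.7, "z": 0, "ax": 0, "ay": 0, "az": 0}, {"grip": 0.3, "x": 12, "y": 5, "z": 0, "ax": 0, "ay": 0, "az": 0}, {"grip": 0.3, "x": 15, "y": 6.2, "z": 0, "ax": 0, "ay": 0, "az": 0}, {"grip": 0.3, "x": 18, "y": 7.4, "z": 0, "ax": 0, "ay": 0, "az": 0}, {"grip": 0.3, "x": 21, "y": 8.7, "z": 0, "ax": 0, "ay": 0, "az": 0}, {"grip": 0.3, "x": 22.5, "y": 9.3, "z": 0, "ax": 0, "ay": 0, "az": 0}]'

```text
time_s: 4.15
ee_pos: [0.5669, 0.0812, 0.1408]
orientation: [[0.189, 0.982, -0.003], [0.982, -0.189, -0.0], [-0.001, -0.002, -1.0]]
wrist_force: [-0.6, 0.5, -1.0]
opening: 0.0576
grasp_force: 21.6
```

```bash
python3 -c "
from h import *
tgt((.5685,.0781,.017),-11.1)"
```

```text
shift cm [-0.2628  0.2423 12.3747] turn [-0.0025  0.0008  0.0033] | ee [0.5669 0.0812 0.1408] yaw -10.91 F [-0.5619  0.5193 -1.0419] op 0.05758440263762951 gf 21.607673511025496 t 4.15
```

Call:
send_rows --moves '[{"grip": 0.3, "x": 0, "y": 0, "z": 0, "ax": 0, "ay": 0, "az": 0}, {"grip": 0.3, "x": 0, "y": 0, "z": 2, "ax": 0, "ay": 0, "az": 0}, {"grip": 0.3, "x": 0, "y": 0, "z": 5, "ax": 0, "ay": 0, "az": 0}, {"grip": 0.3, "x": 0, "y": 0, "z": 8, "ax": 0, "ay": 0, "az": 0}, {"grip": 0.3, "x": 0, "y": 0, "z": 10, "ax": 0, "ay": 0, "az": 0}, {"grip": 0.3, "x": 0, "y": 0, "z": 11.5, "ax": 0, "ay": 0, "az": 0}, {"grip": 0.3, "x": 0, "y": 0, "z": 12.1, "ax": 0, "ay": 0, "az": 0}, {"grip": 0.3, "x": 0, "y": 0, "z": 12.1, "ax": 0, "ay": 0, "az": 0}]'

```text
time_s: 4.82
ee_pos: [0.5647, 0.0761, 0.0199]
orientation: [[0.194, 0.981, -0.004], [0.981, -0.194, -0.002], [-0.003, -0.004, -1.0]]
wrist_force: [0.3, 0.1, -0.9]
opening: 0.0573
grasp_force: 21.6
```

```bash
python3 -c "
from h import *
tgt((.5685,.0781,.017),-11.1)"
```

```text
shift cm [0.2756 0.3359 0.289 ] turn [-0.0037  0.0026 -0.0012] | ee [0.5647 0.0761 0.0199] yaw -11.17 F [ 0.3338  0.0695 -0.8697] op 0.05727590621297326 gf 21.612789101782255 t 4.8167
```

Call:
send_rows --moves '[{"grip": 0.3, "x": 0.2, "y": 0.3, "z": 0.2, "ax": 0, "ay": 0, "az": 0}, {"grip": 0.3, "x": 0.2, "y": 0.3, "z": 0.3, "ax": 0, "ay": 0, "az": 0}, {"grip": 0.3, "x": 0.2, "y": 0.3, "z": 0.4, "ax": 0, "ay": 0, "az": 0}, {"grip": 0.3, "x": 0.2, "y": 0.3, "z": 0.4, "ax": 0, "ay": 0, "az": 0}, {"grip": 0.9, "x": 0.2, "y": 0.3, "z": 0.4, "ax": 0, "ay": 0, "az": 0}, {"grip": 0.9, "x": 0.2, "y": 0.3, "z": 0.4, "ax": 0, "ay": 0, "az": 0}, {"grip": 0.9, "x": 0.2, "y": 0.3, "z": 0.4, "ax": 0, "ay": 0, "az": 0}, {"grip": 0.9, "x": 0.2, "y": 0.3, "z": 0.4, "ax": 0, "ay": 0, "az": 0}]'

```text
time_s: 5.48
ee_pos: [0.57, 0.0787, 0.0184]
orientation: [[0.193, 0.981, 0.0], [0.981, -0.193, 0.0], [0.0, 0.0, -1.0]]
wrist_force: [0.0, 0.3, 0.4]
opening: 0.0808
grasp_force: 0.0
```

```bash
python3 -c "
from h import *
tgt((.5685,.0781,.2),-11.1)"
```

```text
shift cm [ -0.0806  -0.13   -18.1575] turn [ 0.0003 -0.0003 -0.0003] | ee [0.57   0.0787 0.0184] yaw -11.12 F [0.0367 0.3382 0.3712] op 0.08078757944566502 gf 0.0 t 5.4833
```

Rise, then travel to the lid while turning.

Call:
send_rows --moves '[{"grip": 0.9, "x": 0, "y": 0, "z": -1, "ax": 0, "ay": 0, "az": 0}, {"grip": 0.9, "x": 0, "y": 0, "z": -3, "ax": 0, "ay": 0, "az": 0}, {"grip": 0.9, "x": 0, "y": 0, "z": -6, "ax": 0, "ay": 0, "az": 0}, {"grip": 0.9, "x": 0, "y": 0, "z": -10, "ax": 0, "ay": 0, "az": 0}, {"grip": 0.9, "x": 0, "y": 0, "z": -14, "ax": 0, "ay": 0, "az": 0}, {"grip": 0.5, "x": 0, "y": 0, "z": -18, "ax": 0, "ay": 0, "az": -0.1}, {"grip": 0, "x": 0, "y": 0, "z": -20, "ax": 0, "ay": 0, "az": -0.2}, {"grip": 0, "x": 0, "y": 0, "z": -20, "ax": 0, "ay": 0, "az": -0.3}]'

```text
time_s: 6.15
ee_pos: [0.5722, 0.0786, 0.2247]
orientation: [[-0.11, 0.994, 0.008], [0.994, 0.11, 0.003], [0.002, 0.009, -1.0]]
wrist_force: [0.4, 0.6, 0.0]
opening: 0.0468
grasp_force: 0.0
```

```bash
python3 -c "
from h import *
tgt((.5015,.298,.2),79.5)"
```

```text
shift cm [22.5816 -4.6356  2.4782] turn [ 0.0087  0.0039 -1.2773] | ee [0.5722 0.0786 0.2247] yaw 6.32 F [0.4092 0.5708 0.0144] op 0.046794256024044585 gf 0.0 t 6.15
```

Call:
send_rows --moves '[{"grip": 0, "x": 4, "y": -0.8, "z": 1, "ax": 0, "ay": 0, "az": -1.27}, {"grip": 0, "x": 8, "y": -1.6, "z": 1, "ax": 0, "ay": 0, "az": -1.27}, {"grip": 0, "x": 12, "y": -2.4, "z": 1, "ax": 0, "ay": 0, "az": -1.27}, {"grip": 0, "x": 16, "y": -3.2, "z": 1, "ax": 0, "ay": 0, "az": -1.27}, {"grip": 0, "x": 20, "y": -4, "z": 1, "ax": 0, "ay": 0, "az": -1.27}, {"grip": 0, "x": 22.6, "y": -4.6, "z": 1, "ax": 0, "ay": 0, "az": -1.27}, {"grip": 0, "x": 22.6, "y": -4.6, "z": 1, "ax": 0, "ay": 0, "az": -1.27}, {"grip": 0, "x": 22.6, "y": -4.6, "z": 1, "ax": 0, "ay": 0, "az": -1.27}]'

```text
time_s: 6.82
ee_pos: [0.499, 0.3007, 0.2088]
orientation: [[-0.898, 0.439, 0.0], [0.439, 0.898, 0.0], [0.0, 0.0, -1.0]]
wrist_force: [0.1, -0.8, 0.3]
opening: 0.0429
grasp_force: 0.0
```

```bash
python3 -c "
from h import *
tgt((.5015,.298,.1),79.5)"
```

```text
shift cm [-0.3404 -0.1376 10.8846] turn [ 0.0003 -0.     -0.2714] | ee [0.499  0.3007 0.2088] yaw 63.95 F [ 0.1466 -0.7901  0.3092] op 0.04287025262881388 gf 0.0 t 6.8167
```

Call:
send_rows --moves '[{"grip": 0, "x": -0.3, "y": -0.1, "z": 2, "ax": 0, "ay": 0, "az": -0.1}, {"grip": 0, "x": -0.3, "y": -0.1, "z": 5, "ax": 0, "ay": 0, "az": -0.2}, {"grip": 0, "x": -0.3, "y": -0.1, "z": 8, "ax": 0, "ay": 0, "az": -0.27}, {"grip": 0, "x": -0.3, "y": -0.1, "z": 10, "ax": 0, "ay": 0, "az": -0.27}, {"grip": 0, "x": -0.3, "y": -0.1, "z": 11, "ax": 0, "ay": 0, "az": -0.27}, {"grip": 0, "x": -0.3, "y": -0.1, "z": 11, "ax": 0, "ay": 0, "az": -0.27}, {"grip": 0, "x": -0.3, "y": -0.1, "z": 11, "ax": 0, "ay": 0, "az": -0.27}, {"grip": 0, "x": -0.3, "y": -0.1, "z": 11, "ax": 0, "ay": 0, "az": -0.27}]'

```text
time_s: 7.48
ee_pos: [0.5034, 0.2968, 0.1001]
orientation: [[-0.981, 0.194, 0.002], [0.194, 0.981, 0.002], [-0.002, 0.002, -1.0]]
wrist_force: [0.9, 0.4, -0.2]
opening: 0.0423
grasp_force: 0.0
```

```bash
python3 -c "
from h import *
tgt((.5015,.298,.036),79.5)"
```

```text
shift cm [0.2211 0.0635 6.414 ] turn [ 0.0019  0.0018 -0.012 ] | ee [0.5034 0.2968 0.1001] yaw 78.81 F [ 0.8587  0.3734 -0.1534] op 0.04232373511119373 gf 0.0 t 7.4833
```

Call:
send_rows --moves '[{"grip": 0, "x": 0.1, "y": 0, "z": 2, "ax": 0, "ay": 0, "az": -0.01}, {"grip": 0, "x": 0.1, "y": 0, "z": 4, "ax": 0, "ay": 0, "az": -0.01}, {"grip": 0, "x": 0.1, "y": 0, "z": 5.5, "ax": 0, "ay": 0, "az": -0.01}, {"grip": 0, "x": 0.1, "y": 0, "z": 6.3, "ax": 0, "ay": 0, "az": -0.01}, {"grip": -0.9, "x": 0.1, "y": 0, "z": 6.3, "ax": 0, "ay": 0, "az": -0.01}, {"grip": -0.9, "x": 0.1, "y": 0, "z": 6.3, "ax": 0, "ay": 0, "az": -0.01}, {"grip": -0.9, "x": 0.1, "y": 0, "z": 6.3, "ax": 0, "ay": 0, "az": -0.01}, {"grip": -0.9, "x": 0.1, "y": 0, "z": 6.3, "ax": 0, "ay": 0, "az": -0.01}]' --newtons 40

```text
time_s: 8.15
ee_pos: [0.5024, 0.2971, 0.0368]
orientation: [[-0.983, 0.184, 0.002], [0.184, 0.983, 0.002], [-0.002, 0.002, -1.0]]
wrist_force: [-0.5, 0.5, 3.9]
opening: 0.0131
grasp_force: 40.6
```

```bash
python3 -c "
from h import *
tgt((.5015,.298,.036),79.5)"
```

```text
shift cm [0.1059 0.0762 0.076 ] turn [ 0.0019  0.0016 -0.0017] | ee [0.5024 0.2971 0.0368] yaw 79.41 F [-0.45    0.5094  3.9173] op 0.013144970124910319 gf 40.63798248767853 t 8.15
```

Call:
send_rows --moves '[{"grip": -0.9, "x": 0, "y": 0, "z": -1, "ax": 0, "ay": 0, "az": 0}, {"grip": -0.9, "x": 0, "y": 0, "z": -3, "ax": 0, "ay": 0, "az": 0}, {"grip": -0.9, "x": 0, "y": 0, "z": -6, "ax": 0, "ay": 0, "az": 0}, {"grip": -0.9, "x": 0, "y": 0, "z": -9, "ax": 0, "ay": 0, "az": 0}, {"grip": -0.9, "x": 0, "y": 0, "z": -12, "ax": 0, "ay": 0, "az": 0}, {"grip": -0.9, "x": 0, "y": 0, "z": -13, "ax": 0, "ay": 0, "az": 0}, {"grip": -0.9, "x": 0, "y": 0, "z": -13, "ax": 0, "ay": 0, "az": 0}, {"grip": -0.9, "x": 0, "y": 0, "z": -13, "ax": 0, "ay": 0, "az": 0}]'

```text
time_s: 8.82
ee_pos: [0.5014, 0.2965, 0.1655]
orientation: [[-0.983, 0.184, 0.0], [0.184, 0.983, 0.001], [-0.0, 0.001, -1.0]]
wrist_force: [0.7, -0.6, -2.2]
opening: 0.0132
grasp_force: 40.0
```

```bash
python3 -c "
from h import *
tgt((.5685,.0781,.166),78.9)"
```

```text
shift cm [-10.6072 -20.2351  -0.0665] turn [0.0008 0.0004 0.009 ] | ee [0.5014 0.2965 0.1655] yaw 79.41 F [ 0.7164 -0.565  -2.2465] op 0.013156630265113897 gf 39.98209834098816 t 8.8167
```

Call:
send_rows --moves '[{"grip": -0.9, "x": -1.4, "y": -2.7, "z": 0, "ax": 0, "ay": 0, "az": 0}, {"grip": -0.9, "x": -3, "y": -5.7, "z": 0, "ax": 0, "ay": 0, "az": 0}, {"grip": -0.9, "x": -4.7, "y": -9, "z": 0, "ax": 0, "ay": 0, "az": 0.01}, {"grip": -0.9, "x": -6.5, "y": -12.4, "z": 0, "ax": 0, "ay": 0, "az": 0.01}, {"grip": -0.9, "x": -8.2, "y": -15.6, "z": 0, "ax": 0, "ay": 0, "az": 0.01}, {"grip": -0.9, "x": -9.6, "y": -18.3, "z": 0, "ax": 0, "ay": 0, "az": 0.01}, {"grip": -0.9, "x": -10.4, "y": -19.9, "z": 0, "ax": 0, "ay": 0, "az": 0.01}, {"grip": -0.9, "x": -10.6, "y": -20.2, "z": 0, "ax": 0, "ay": 0, "az": 0.01}]'

```text
time_s: 9.48
ee_pos: [0.5683, 0.0733, 0.1634]
orientation: [[-0.98, 0.199, -0.003], [0.199, 0.98, -0.003], [0.002, -0.003, -1.0]]
wrist_force: [-0.1, -0.4, -2.2]
opening: 0.0132
grasp_force: 40.0
```

```bash
python3 -c "
from h import *
tgt((.5685,.0781,.166),78.9)
snap('top','t1');snap('scene','s2')
a=cv2.imread('pics/t1.png');b=cv2.imread('pics/s2.png')
x=cv2.resize(a[120:270,205:325],None,fx=3.3,fy=3.3,interpolation=2);y=cv2.resize(b[150:300,190:310],None,fx=3.3,fy=3.3,interpolation=2);cv2.imwrite('pics/c3.png',np.hstack([x,y]))"
```

```text
shift cm [ 0.0742  0.4737 -0.2635] turn [-0.0031 -0.002  -0.0069] | ee [0.5683 0.0733 0.1634] yaw 78.5 F [-0.1273 -0.4444 -2.1781] op 0.013162172469077176 gf 39.968149065971375 t 9.4833
```

View pics/c3.png

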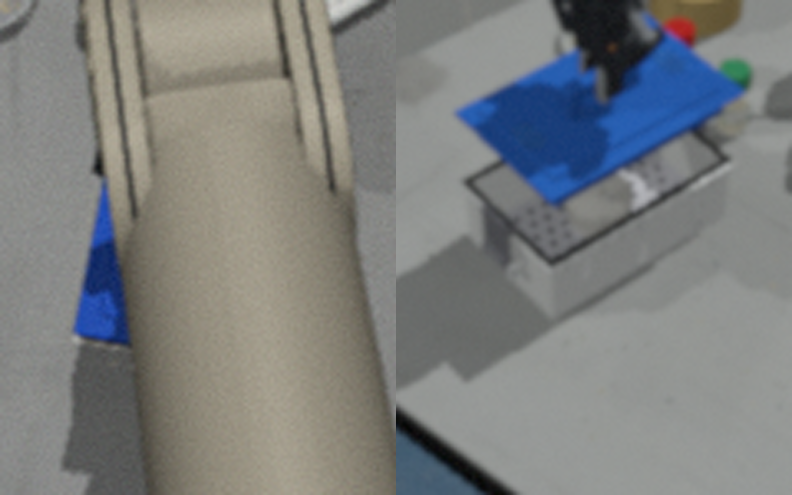

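The lid hangs level over the box and the dish is inside. Lid corners are at left (458,113), near (555,202) and right (745,88). Box corners are at (468,182), (553,262) and (730,158).

Run:
```python
from h import *
c=dict(np.load('pics/s2.npz'))
for P,z,L,W in (([(458,113),(555,202),(745,88)],.1525,.2,.13),([(468,182),(553,262),(730,158)],.071,.19,.12)):
    Q=np.array([ray(c,(x-396)/3.3+190-.35,y/3.3+150-.35,z)[:2] for x,y in P])
    a=Q[2]-Q[1];b=Q[0]-Q[1]
    print('center',(Q[0]+Q[2])/2,np.linalg.norm(a),np.linalg.norm(b),np.degrees(np.arctan2(a[1],a[0])),np.degrees(np.arctan2(b[1],b[0])))
tgt((.5685,.0781,.13),78.9)
```

```text
center [0.5678 0.0732] 0.19860451447924787 0.12769464351222723 -9.676991986346179 78.90122749141341
center [0.5679 0.0769] 0.18879887379900814 0.11623077261315957 -11.285495296453103 79.22195736068375
shift cm [-0.0583  0.0781  3.3598] turn [-0.0013 -0.0023 -0.003 ] | ee [0.5679 0.0775 0.1636] yaw 78.73 F [-0.7506  1.0113 -0.8538] op 0.013228991540279747 gf 39.968374371528625 t 9.5833
```

Call:
send_rows --moves '[{"grip": -0.9, "x": 0, "y": 0, "z": 0.5, "ax": 0, "ay": 0, "az": 0}, {"grip": -0.9, "x": 0, "y": 0, "z": 1.5, "ax": 0, "ay": 0, "az": 0}, {"grip": -0.9, "x": 0, "y": 0, "z": 2.5, "ax": 0, "ay": 0, "az": 0}, {"grip": -0.9, "x": 0, "y": 0, "z": 3.5, "ax": 0, "ay": 0, "az": 0}, {"grip": -0.9, "x": 0, "y": 0, "z": 4.5, "ax": 0, "ay": 0, "az": 0}, {"grip": -0.9, "x": 0, "y": 0, "z": 5.3, "ax": 0, "ay": 0, "az": 0}, {"grip": -0.9, "x": 0, "y": 0, "z": 5.8, "ax": 0, "ay": 0, "az": 0}, {"grip": -0.9, "x": 0, "y": 0, "z": 6, "ax": 0, "ay": 0, "az": 0}]'

```text
time_s: 10.25
ee_pos: [0.5681, 0.0784, 0.104]
orientation: [[-0.981, 0.193, -0.001], [0.193, 0.981, -0.0], [0.001, -0.001, -1.0]]
wrist_force: [-0.1, -0.6, -0.7]
opening: 0.0134
grasp_force: 40.0
```

```bash
python3 -c "
from h import *
tgt((.5685,.0778,.094),78.9)"
```

```text
shift cm [-0.0533 -0.0497  1.0043] turn [-0.0006 -0.0012 -0.001 ] | ee [0.5681 0.0784 0.104 ] yaw 78.84 F [-0.149  -0.582  -0.6941] op 0.013356289231793918 gf 39.98565495014191 t 10.25
```

Call:
send_rows --moves '[{"grip": -0.9, "x": 0, "y": 0, "z": 0.2, "ax": 0, "ay": 0, "az": 0}, {"grip": -0.9, "x": 0, "y": 0, "z": 0.4, "ax": 0, "ay": 0, "az": 0}, {"grip": -0.9, "x": 0, "y": 0, "z": 0.6, "ax": 0, "ay": 0, "az": 0}, {"grip": -0.9, "x": 0, "y": 0, "z": 0.7, "ax": 0, "ay": 0, "az": 0}, {"grip": -0.9, "x": 0, "y": 0, "z": 0.8, "ax": 0, "ay": 0, "az": 0}, {"grip": -0.9, "x": 0, "y": 0, "z": 0.9, "ax": 0, "ay": 0, "az": 0}, {"grip": -0.9, "x": 0, "y": 0, "z": 0.9, "ax": 0, "ay": 0, "az": 0}, {"grip": -0.9, "x": 0, "y": 0, "z": 0.9, "ax": 0, "ay": 0, "az": 0}]'

```text
time_s: 10.92
ee_pos: [0.5686, 0.0785, 0.0963]
orientation: [[-0.981, 0.194, 0.0], [0.194, 0.981, 0.0], [-0.0, 0.0, -1.0]]
wrist_force: [0.1, -0.2, -1.6]
opening: 0.013
grasp_force: 40.0
```

```bash
python3 -c "
from h import *
tgt((.5685,.0778,.094),78.9);print(monitor.get_state()['wrist_torque'])"
```

```text
shift cm [-0.0014 -0.0662  0.2299] turn [ 0.0002  0.0001 -0.0011] | ee [0.5686 0.0785 0.0963] yaw 78.84 F [ 0.0574 -0.1564 -1.6373] op 0.013043793760659386 gf 39.98552620410919 t 10.9167
[-0.0046  0.0172  0.0146]
```

Call:
send_rows --moves '[{"grip": -0.9, "x": 0, "y": 0, "z": 0.1, "ax": 0, "ay": 0, "az": 0}, {"grip": -0.9, "x": 0, "y": 0, "z": 0.2, "ax": 0, "ay": 0, "az": 0}, {"grip": -0.9, "x": 0, "y": 0, "z": 0.25, "ax": 0, "ay": 0, "az": 0}, {"grip": -0.9, "x": 0, "y": 0, "z": 0.3, "ax": 0, "ay": 0, "az": 0}, {"grip": -0.9, "x": 0, "y": 0, "z": 0.35, "ax": 0, "ay": 0, "az": 0}, {"grip": -0.9, "x": 0, "y": 0, "z": 0.4, "ax": 0, "ay": 0, "az": 0}, {"grip": -0.9, "x": 0, "y": 0, "z": 0.4, "ax": 0, "ay": 0, "az": 0}, {"grip": -0.9, "x": 0, "y": 0, "z": 0.4, "ax": 0, "ay": 0, "az": 0}]'

```text
time_s: 11.58
ee_pos: [0.5692, 0.0785, 0.0929]
orientation: [[-0.981, 0.194, 0.001], [0.194, 0.981, 0.0], [-0.001, 0.001, -1.0]]
wrist_force: [-1.0, -0.3, 4.9]
opening: 0.0129
grasp_force: 40.8
```

```bash
python3 -c "
from h import *
tgt((.5685,.0778,.083),78.9);print(monitor.get_state()['wrist_torque'])"
```

```text
shift cm [ 0.0575 -0.0795  0.9926] turn [ 0.0007  0.0014 -0.0012] | ee [0.5692 0.0785 0.0929] yaw 78.83 F [-0.9611 -0.2899  4.8836] op 0.012902095230837407 gf 40.841694474220276 t 11.5833
[-0.1095 -0.02   -0.0387]
```

Call:
send_rows --moves '[{"grip": -0.9, "x": 0, "y": 0, "z": 0.05, "ax": 0, "ay": 0, "az": 0}, {"grip": -0.9, "x": 0, "y": 0, "z": 0.1, "ax": 0, "ay": 0, "az": 0}, {"grip": -0.9, "x": 0, "y": 0, "z": 0.15, "ax": 0, "ay": 0, "az": 0}, {"grip": -0.9, "x": 0, "y": 0, "z": 0.2, "ax": 0, "ay": 0, "az": 0}, {"grip": -0.9, "x": 0, "y": 0, "z": 0.25, "ax": 0, "ay": 0, "az": 0}, {"grip": -0.9, "x": 0, "y": 0, "z": 0.3, "ax": 0, "ay": 0, "az": 0}, {"grip": -0.9, "x": 0, "y": 0, "z": 0.35, "ax": 0, "ay": 0, "az": 0}, {"grip": -0.9, "x": 0, "y": 0, "z": 0.4, "ax": 0, "ay": 0, "az": 0}]'

```text
time_s: 12.25
ee_pos: [0.5701, 0.0786, 0.0899]
orientation: [[-0.981, 0.194, 0.004], [0.194, 0.981, 0.001], [-0.003, 0.002, -1.0]]
wrist_force: [-0.6, -0.5, 11.7]
opening: 0.0132
grasp_force: 41.7
```

```bash
python3 -c "
from h import *
tgt((.5685,.0778,.083),78.9);print(monitor.get_state()['wrist_torque'])"
```

```text
shift cm [ 0.1434 -0.1137  0.6854] turn [ 0.0016  0.0033 -0.0011] | ee [0.5701 0.0786 0.0899] yaw 78.84 F [-0.6308 -0.4605 11.6601] op 0.013210598818333915 gf 41.67228162288666 t 12.25
[-0.0304 -0.015   0.0401]
```

Smooth at 12 N; continue.

Call:
send_rows --moves '[{"grip": -0.9, "x": 0, "y": 0, "z": 0.05, "ax": 0, "ay": 0, "az": 0}, {"grip": -0.9, "x": 0, "y": 0, "z": 0.1, "ax": 0, "ay": 0, "az": 0}, {"grip": -0.9, "x": 0, "y": 0, "z": 0.15, "ax": 0, "ay": 0, "az": 0}, {"grip": -0.9, "x": 0, "y": 0, "z": 0.2, "ax": 0, "ay": 0, "az": 0}, {"grip": -0.9, "x": 0, "y": 0, "z": 0.25, "ax": 0, "ay": 0, "az": 0}, {"grip": -0.9, "x": 0, "y": 0, "z": 0.3, "ax": 0, "ay": 0, "az": 0}, {"grip": -0.9, "x": 0, "y": 0, "z": 0.35, "ax": 0, "ay": 0, "az": 0}, {"grip": -0.9, "x": 0, "y": 0, "z": 0.4, "ax": 0, "ay": 0, "az": 0}]'

```text
time_s: 12.92
ee_pos: [0.5683, 0.0786, 0.084]
orientation: [[-0.981, 0.193, -0.0], [0.193, 0.981, 0.0], [0.001, 0.0, -1.0]]
wrist_force: [1.1, 0.4, -0.7]
opening: 0.0136
grasp_force: 40.1
```

```bash
python3 -c "
from h import *
tgt((.5685,.0778,.083),78.9);print(monitor.get_state()['wrist_torque'])"
```

```text
shift cm [-0.0322 -0.0719  0.0989] turn [ 0.     -0.0005 -0.0009] | ee [0.5683 0.0786 0.084 ] yaw 78.85 F [ 1.1451  0.3842 -0.6723] op 0.013558975783407671 gf 40.112122893333435 t 12.9167
[ 0.2582  0.1718 -0.0378]
```

Call:
send_rows --moves '[{"grip": -0.9, "x": 0, "y": 0, "z": 0.05, "ax": 0, "ay": 0, "az": 0}, {"grip": -0.9, "x": 0, "y": 0, "z": 0.1, "ax": 0, "ay": 0, "az": 0}, {"grip": -0.9, "x": 0, "y": 0, "z": 0.15, "ax": 0, "ay": 0, "az": 0}, {"grip": -0.9, "x": 0, "y": 0, "z": 0.2, "ax": 0, "ay": 0, "az": 0}, {"grip": -0.9, "x": 0, "y": 0, "z": 0.25, "ax": 0, "ay": 0, "az": 0}, {"grip": -0.9, "x": 0, "y": 0, "z": 0.3, "ax": 0, "ay": 0, "az": 0}, {"grip": -0.9, "x": 0, "y": 0, "z": 0.35, "ax": 0, "ay": 0, "az": 0}, {"grip": -0.9, "x": 0, "y": 0, "z": 0.4, "ax": 0, "ay": 0, "az": 0}]'

```text
time_s: 13.58
ee_pos: [0.5683, 0.0785, 0.0817]
orientation: [[-0.981, 0.194, -0.001], [0.194, 0.981, 0.001], [0.001, 0.001, -1.0]]
wrist_force: [-13.1, -0.9, 25.6]
opening: 0.013
grasp_force: 43.6
```

```bash
python3 -c "
from h import *
tgt((.5685,.0778,.083),78.9);print(monitor.get_state()['wrist_torque'])"
```

```text
shift cm [-0.0347 -0.0665 -0.1348] turn [ 0.0007 -0.0009 -0.0012] | ee [0.5683 0.0785 0.0817] yaw 78.83 F [-13.0907  -0.9455  25.5753] op 0.012964084993735681 gf 43.63156735897064 t 13.5833
[-0.0652  3.1328 -0.0193]
```

Call:
send_rows --moves '[{"grip": -0.9, "x": 0, "y": 0, "z": -0.1, "ax": 0, "ay": 0, "az": 0}, {"grip": -0.9, "x": 0, "y": 0, "z": -0.2, "ax": 0, "ay": 0, "az": 0}, {"grip": -0.9, "x": 0, "y": 0, "z": -0.3, "ax": 0, "ay": 0, "az": 0}, {"grip": -0.9, "x": 0, "y": 0, "z": -0.3, "ax": 0, "ay": 0, "az": 0}, {"grip": -0.5, "x": 0, "y": 0, "z": -0.3, "ax": 0, "ay": 0, "az": 0}, {"grip": 0, "x": 0, "y": 0, "z": -0.3, "ax": 0, "ay": 0, "az": 0}, {"grip": 0, "x": 0, "y": 0, "z": -0.3, "ax": 0, "ay": 0, "az": 0}, {"grip": 0, "x": 0, "y": 0, "z": -0.3, "ax": 0, "ay": 0, "az": 0}]'

```text
time_s: 14.25
ee_pos: [0.5687, 0.0783, 0.0831]
orientation: [[-0.981, 0.194, 0.0], [0.194, 0.981, -0.0], [-0.0, -0.0, -1.0]]
wrist_force: [-0.6, 0.0, 0.4]
opening: 0.0425
grasp_force: 0.0
```

Call:
send_rows --moves '[{"grip": 0, "x": 0, "y": 0, "z": -1, "ax": 0, "ay": 0, "az": 0}, {"grip": 0, "x": 0, "y": 0, "z": -3, "ax": 0, "ay": 0, "az": 0}, {"grip": 0, "x": 0, "y": 0, "z": -6, "ax": 0, "ay": 0, "az": 0}, {"grip": 0, "x": 0, "y": 0, "z": -10, "ax": 0, "ay": 0, "az": 0}, {"grip": 0, "x": 0, "y": 4, "z": -12, "ax": 0, "ay": 0, "az": 0}, {"grip": 0, "x": 0, "y": 8, "z": -14, "ax": 0, "ay": 0, "az": 0}, {"grip": -1, "x": 0, "y": 12, "z": -14, "ax": 0, "ay": 0, "az": 0}, {"grip": -1, "x": 0, "y": 16, "z": -14, "ax": 0, "ay": 0, "az": 0}]'

```text
time_s: 14.92
ee_pos: [0.6002, 0.2349, 0.2265]
orientation: [[-0.981, 0.195, 0.004], [0.195, 0.981, 0.002], [-0.003, 0.003, -1.0]]
wrist_force: [0.2, 0.7, 0.5]
opening: 0.0195
grasp_force: 0.0
```

```bash
python3 -c "
from h import *
tgt((.5685,.0778,.15),78.9)
snap('top','t3');snap('scene','s3')
a=cv2.imread('pics/t3.png');b=cv2.imread('pics/s3.png')
x=cv2.resize(a[130:250,215:305],None,fx=4,fy=4,interpolation=2);y=cv2.resize(b[160:280,200:300],None,fx=4,fy=4,interpolation=2);cv2.imwrite('pics/c4.png',np.hstack([x,y]))"
```

```text
shift cm [  0.0745 -16.0475   7.5995] turn [ 0.0029  0.0034 -0.0022] | ee [0.6002 0.2349 0.2265] yaw 78.78 F [0.2488 0.7218 0.4739] op 0.01947556535834389 gf 0.0 t 14.9167
```

View pics/c4.png

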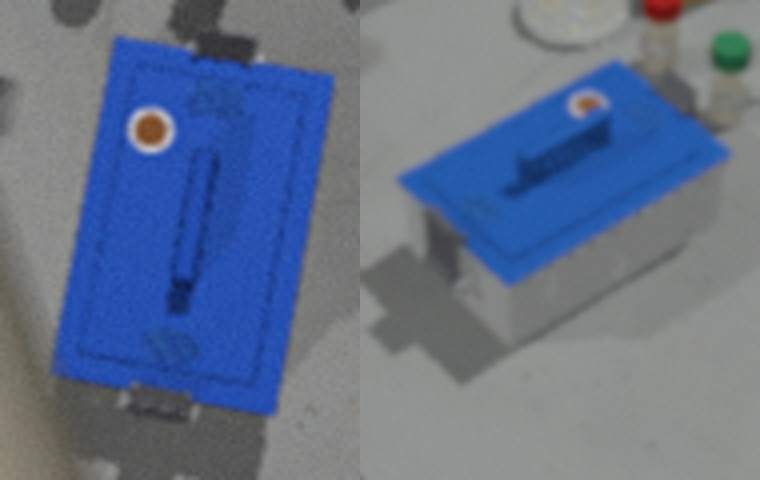

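The lid sits on the box with dark catches at (225,47) and (160,400) in the left panel, and (440,240) in the right. I'll check these against a projected model.

Run:
```python
from h import *
a=np.radians(-11.1);R=np.array([[np.cos(a),-np.sin(a)],[np.sin(a),np.cos(a)]]);o=np.array([.5685,.0780])
for f,ox,oy,sh in(('t3',215,130,0),('s3',200,160,360)):
    c=dict(np.load(f'pics/{f}.npz'));T=np.linalg.inv(c['cam_to_world'])
    def pr(x,y,z):
        p=np.r_[o+R@[x,y],z,1];q=T@p;return np.array([(c['fx']*q[0]/q[2]+c['cx']-ox)*4+sh,(c['fy']*q[1]/q[2]+c['cy']-oy)*4])
    print(f,'lidcorners home',*[pr(x,y,.0725).round(0) for x,y in((.1,.065),(.1,-.065),(-.1,-.065),(-.1,.065))],'+8mm near-right',pr(-.1,-.065,.0805).round(0))
    for s in(1,-1): print(' catch',s,*[pr(s*.106,y,.091).round(0) for y in(.018,-.018)],'outer',pr(s*.110,0,.091).round(0),'lidedge mid',pr(s*.1,0,.0725).round(0))
b=cv2.imread('pics/s3.png');t=cv2.imread('pics/t3.png');b0=cv2.imread('pics/scene0.png')
f=lambda im,x,y,w,h,s:cv2.resize(im[y:y+h,x:x+w],None,fx=s,fy=s,interpolation=2)
A=np.hstack([f(t,235,215,40,30,9),f(t,250,130,40,30,9)]);B=np.hstack([f(b,200,200,40,30,9),f(b,260,165,40,30,9)])
cv2.imwrite('pics/c5.png',np.vstack([A,B]))
```

```text
t3 lidcorners home [111.  33.] [333.  72.] [273. 414.] [ 46. 373.] +8mm near-right [273. 414.]
 catch 1 [193.  29.] [256.  41.] outer [226.  28.] lidedge mid [222.  53.]
 catch -1 [125. 396.] [189. 408.] outer [156. 409.] lidedge mid [159. 393.]
s3 lidcorners home [616.  53.] [735. 149.] [508. 284.] [393. 175.] +8mm near-right [507. 276.]
 catch 1 [665.  64.] [698.  91.] outer [685.  75.] lidedge mid [674. 100.]
 catch -1 [425. 198.] [456. 228.] outer [435. 216.] lidedge mid [449. 228.]
```

View pics/c5.png

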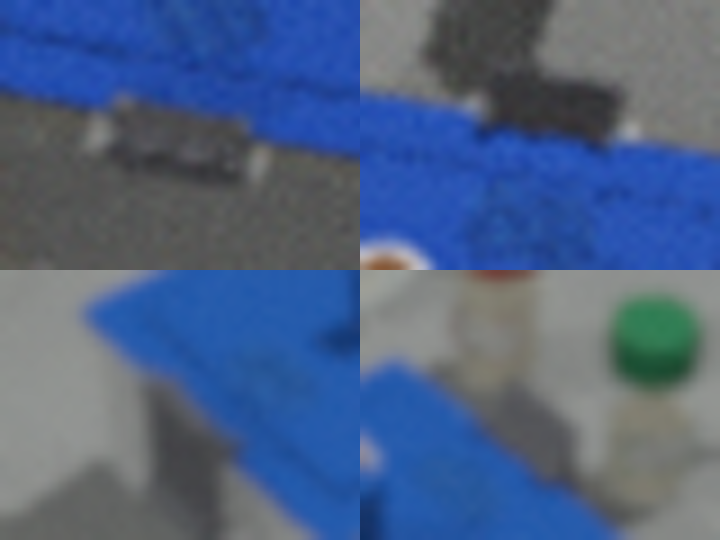

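Both catches overlap the lid's top edge in the close-ups. The lid corners match the fully-home projection to within about 2 px, and the vials are where they were. I'm handing it in.

```bash
python3 -c "
from plant import workorder
print(workorder.job_done())"
```

```text
the job is handed in; nothing more can be done
None
```

The job is handed in: the dish stands upright in the box and the lid is on. The final pictures show the lid home and level to about 2 mm, with both catches over its ends; pressing took about 12 N to snap them and at most about 26 N after.

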